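Refit the bench pin and clamp it down

TASK

The wooden bench pin has been drawn forward out of its seat. Push it back until its heel butts gently against the steel stop, slide the red clamp arm down its bar onto the pin until the arm tilts and binds, then turn the black T-grip clockwise until the clamp is properly tight, without forcing anything, and let go. Leave the things around it undisturbed.

Things in the scene. Friction and masses are not known exactly. Their poses are not given: they have to be found in the camera images.
- clamp_stand: Fixed stand: iron foot plate 207 x 94 mm, wooden seat (top 50 mm above the bench, front edge at x = -80 mm) between two steel cheeks 64 mm apart and 12 mm above the seat, and the clamp's bar. Origin: on the bench right below the spindle; -x points out of the front, as the pin's nose does; +x pushes the pin home; z up.
- bar_top (a point): Top of the clamp's upright steel bar, on its axis, 166 mm above the bench. The bar is 12 mm (stand's x) by 30 mm (y), stands 90 mm behind the spindle (at x = +90 mm on the stand), and has a 38 mm cross pin 4 mm below its top.
- stop_block: Steel stop at the back of the seat, fixed to the stand, 56 mm wide, 16 mm high. Origin: middle of its front face, at seat height; axes as the stand's. The pin's heel belongs against this face.
- bench_pin: Loose beech bench pin, 170 x 60 x 20 mm, about 0.15 kg, flat on the seat between the cheeks (2 mm play each side), drawn 18 to 34 mm out. Origin: middle of the heel's lower edge; +x points to the stop, z up. Its nose (x = -122 to -170 mm) has a V cut and slopes to 14 mm thick at the tip; the nose overhangs the seat's front, sides 60 mm apart, free air below it.
- pin_nose (a point): Middle of the pin's nose, 20 mm from the tip and 8 mm above the underside: pinch the pin here from above across its 60 mm width, or push it from the front. Axes as the pin's.
- pin_heel (a point): Middle of the pin's heel face, 10 mm above its underside. Home: this face touches the stop. The pin can drag on the seat and cheeks with up to about 10 N before it gets there.
- clamp_slide (a joint): How far the red arm has slid down its bar, m (0 to 0.058; starts at 0 to 0.018). Its button meets the pin's top at about 0.03 and the arm binds at 0.034 to 0.040. It stays where it is left. Pushed straight down beside the bar (within 35 mm of the bar's axis) it slides with 6 to 10 N; pushed down at its spindle end it jams.
- clamp_tilt (a joint): Rocking of the red arm on its bar, rad. -0.045: its free end droops (not clamping). Pushed on down after the button has met the pin, it rocks to about +0.044, where it bites on the bar and binds: the push then meets a firm stop, and 15 to 25 N at the ledge is plenty. Reaches about +0.057 when screwed tight. Readings are noisy: average some.
- clamp_ledge (a point): Place to push the red arm down: top of its flat ledge, 24 mm from the bar's axis toward the spindle. The ledge reaches from 8 to 34 mm from the bar's axis and is 36 mm wide. The top of the T-grip stands 40 mm higher than the ledge.
- t_grip (a point): Centre of the black T-grip on the spindle: 68 long x 13 wide x 20 mm high; its top starts up to 0.20 m above the bench, so cross it high. Its length lies along this point's x axis; z is the spindle's axis, up. Pinch it from above across its 13 mm and turn.
- clamp_screw (a joint): Turn of the spindle, rad (0 to 10), growing clockwise seen from above; feeds the button down 1.2 mm per rad, stays where left. Turns at 0.03 to 0.06 N m when free. With the arm bound each rad adds about 20 N on the pin and the torque climbs to 0.15 to 0.2 N m: properly tight (about 60 N) is 1.8 to 3 rad after binding; more than a full turn starts to crush the pin.
- button: Flat round steel button under the spindle, 18 mm across, that presses on the pin's top. Origin: middle of its lower face.
- charcoal: Bystander to leave alone: black charcoal soldering block, 66 x 96 x 32 mm, on the bench. Origin: middle of its underside.
- ring_clamp: Bystander to leave alone: wooden ring clamp, 132 mm, on the bench. Origin: middle of its underside.
- flux_jar: Bystander to leave alone: glass jar with an ochre lid, 70 mm across, 82 mm high, on the bench. Origin: middle of its underside.
- saucer: Bystander to leave alone: white saucer, 117 mm across, on the bench. Origin: middle of its underside.

How it is judged:
On the way, in this order (a step that is already met when the one before it is completed fails the run):
1. the bench pin is pushed home against the stop (x of pin_heel in the frame of stop_block above -0.0025 m), for 0.2 s.
2. the clamp arm is down on the pin, tilted and binding (contact force between button and bench_pin above 2 N and value of joint clamp_tilt above 0.03 rad), for 0.2 s.
3. the spindle is screwed tight (contact force between button and bench_pin above 45 N), for 0.2 s.
At the end, for the whole second after the job is handed in: The pin's heel is within 2.5 mm of the stop and the pin straight in its seat (within 0.06 rad), the clamp arm is tilted and bound on the bar (tilt over 0.03 rad), the button presses on the pin with 45 to 150 N, all at rest and let go (x of pin_heel in the frame of stop_block above -0.0025 m and angle between the x axis of bench_pin and the x axis of clamp_stand, either way round below 0.06 rad and value of joint clamp_tilt above 0.03 rad and contact force between button and bench_pin above 45 N and linear speed of bench_pin below 0.01 m/s); the robot touches nothing.
It fails at once if the pin is crushed: the button presses on it with more than 150 N (contact force between button and bench_pin above 150 N).
It fails at once if the pin is rammed against the stop with more than 50 N (contact force between bench_pin and stop_block above 50 N).
It fails at once if the charcoal block, ring clamp, flux jar or saucer is moved more than 15 mm (distance of any of charcoal, ring_clamp, flux_jar, saucer from where it was at the start of the episode above 0.015 m).
It also fails if it takes over 64 s, if anything falls off the work surface, if the arm or the gripper's body presses on something with over 40 N, if the wrist force passes 120 N, or if a joint passes its speed limit or range.

ROBOT

A 6-joint arm with a two-finger parallel gripper is mounted at the origin on the work surface; the furniture and walls round the work are solid. World frame = base frame: x ahead of the robot, y to its left, z up, the work surface at z = 0. Lengths are in m, angles in rad, forces in N, time in s.
With the tool pointing down it reaches from about 0.35 to 0.775 m from the base axis. Payload 5.5 kg.
Tool frame: the origin (TCP) lies where the fingers leave the gripper's body, on its centre line; the fingertips stand env.tip_reach ahead of it and the grasp point (between the pads) lies 54 mm ahead of it (env.tip_reach is the distance from the TCP to the fingertips, in m); z points along the fingers, y is the line along which they close (so a half turn about z gives the same grasp; the last joint's range is limited). The gripper opens to 85 mm and grips with 20 to 120 N. Pads are 22 mm wide; open, the fingers measure 114 mm over their backs; the gripper's body (76 mm by 85 mm) begins 54 mm behind the grasp point. The pads swing forward as they close: fully open they stand 13 mm farther back than shut.
Start: joints at [-1.247, 0.313, 0.046, 1.304, 0, 1.431], TCP at [0.257, -0.514, 0.304] pointing down, gripper open.
Joint ranges: [-2.76, 2.76], [-0.86, 1.69], [-1.03, 1.26], [-2.2, 2.34], [-1.47, 1.5], [-3.14, 3.14]. Speed limits (rad/s): [2.57, 2.57, 3.14, 3.14, 3.14, 3.14].

INTERFACE

Orientations are given as a unit quaternion [w, x, y, z].
In Python, from workcell import status, optics, hand_in, env gives the robot as it stands.
- The arm moves only by the shell command python3 -m handwheel 'ROWS' [FORCE]. ROWS is a JSON object whose one key "deltas" holds a list of rows, each a list of 5 numbers: the opening, from -1 (shut) to 1 (fully open), then the shift along the tool's x, y, z in units of 40 mm (1.0 is 40 mm), then the turn about the tool's z in units of 10 degrees (1.0 is 10 degrees). In form: {"deltas": [[jaw, x, y, z, roll], ...]}. A call has 1 to 20 rows; each row shifts and turns the commanded pose from where the row before left it, along the tool's axes as they then stand; what a row does not reach is not made up. A row lasts 1/8 s, in which the tool goes at most 62.5 mm and 10.7 degrees, less where a joint would pass 70% of its speed; a pose out of reach is approached as far as the arm can. A call is refused whole if a number of a shift passes 1 or a number of a turn 1, either way. A call with a gripper value outside its range is refused whole. The fingers move at their own pace and stop on an object; FORCE is the grip in N (left out, the last holds). Time passes only in rows, so rows that do not move let the fingers close. It gives the time, the measured TCP pose, the force, the opening and the grip force at its end, in the units of the state.
- status.get_state(): the state, without advancing time (a new reading comes with each control period).
- optics.read_camera(name): name is "scene" or "top" or "wrist"; returns a dict with "frame" (420x560x3 uint8, red, green, blue), "depth" (420x560 float32, m along the optical axis (not along the pixel's ray), 0 where there is no reading), "vfov" (degrees; the focal length in pixels is half the picture's height over the tangent of half this angle, whatever the lens; pixels are square), "cx", "cy" (the principal point, pixels), "origin" and "attitude" of the camera in the world. Camera axes: x right, y down, z forward; pixel columns grow to the right and rows downward; lengths in m; the calibration is good to about 2 mm. The wrist camera is an equidistant fisheye: a pixel r from the principal point sees the ray r / f radians off the axis. A picture is of the moment at which its call begins.
- hand_in(): hands the job in; it is judged then, once.
The state is a dict: "clock": time; "joint_pos": joint angles; "qvel": joint speeds; "tau": joint torques, N m; "tcp_pos": TCP position; "orientation": TCP orientation; "wrist_force": force on the tool from outside, world axes, zero at the start; "ft_torque": the same for the moment, N m; "finger_gap": finger opening in m; "grip_force": force on a finger pad.
Only numpy, scipy, OpenCV 4.12 (cv2) and the standard library are available. Lean on these libraries where they do the work, as an engineer would, in place of code of your own. Each camera call takes 0.05 s, during which the arm holds its last target. There are 200 camera calls.

## Working session

There is one attempt and no reset: what is moved stays moved. The work goes in short steps, Python scripts to look and compute and a shell command to move; the robot and the scene stay as the last step left them, time stands still between calls to the robot, and variables do not carry over. Pictures are saved under pics/ and viewed, at most 10 in all, crops included, and the job is handed in when it is done.

```bash
ls; mkdir -p pics
cat > h.py <<'E'
import numpy as np, cv2
from scipy.spatial.transform import Rotation as R
from workcell import status, optics, env
def rot(q): return R.from_quat([q[1],q[2],q[3],q[0]]).as_matrix()
def cam(n):
    c=optics.read_camera(n); c['name']=n; c['f']=c['frame'].shape[0]/2/np.tan(np.radians(c['vfov']/2)); c['Rm']=rot(c['attitude']); return c
def cloud(c):
    h,w=c['depth'].shape; u,v=np.meshgrid(np.arange(w),np.arange(h)); x=(u-c['cx'])/c['f']; y=(v-c['cy'])/c['f']
    if c['name']=='wrist':
        r=np.hypot(x,y)+1e-9; s=np.tan(r)/r; x=x*s; y=y*s
    d=c['depth']; P=np.stack([x*d,y*d,d],-1)@c['Rm'].T+np.array(c['origin']); P[d<=0]=np.nan; return P
def save(c,n): cv2.imwrite('pics/'+n,c['frame'][:,:,::-1])
E
python3 - <<'E'
from h import *
print(status.get_state(), env.tip_reach)
for n in ('scene','top'):
    c=cam(n); save(c,n+'1.png'); P=cloud(c); np.savez('/tmp/'+n+'.npz',P=P,f=c['frame'])
    print(n,c['f'],c['cx'],c['cy'],c['origin'],c['attitude'],(c['depth']>0).mean())
E
```

```text
pics
{'clock': 0.0, 'joint_pos': array([-1.24661014e+00,  3.14005253e-01,  4.49911963e-02,  1.30359119e+00,
        1.07721943e-05,  1.43121939e+00]), 'qvel': array([5.18720942e-04, 4.42860439e-05, 1.65705224e-03, 6.70884450e-05,
       2.15441043e-04, 5.15121349e-04]), 'tau': array([ 7.53880540e-04, -4.80622816e+01,  2.98535013e+01,  1.93794578e-02,
        2.16663159e-05, -6.22921107e-06]), 'tcp_pos': array([ 0.25709341, -0.51390825,  0.30301098]), 'orientation': array([-9.01104333e-04,  9.73235322e-01,  2.29809031e-01, -7.80040059e-05]), 'wrist_force': array([-0.28886556, -0.01084891,  0.81280602]), 'ft_torque': array([-0.01373106,  0.02411395, -0.00532819]), 'grip_force': 0.0, 'finger_gap': 0.08537274354353666} 0.0726
scene 409.6112495687243 282.1537813363354 205.81338076970053 [-0.14727403  0.46625071  0.83441717] [ 0.19187878 -0.43363344  0.8116517  -0.34112474] 0.9951488095238096
top 540.7496252893537 276.2207755491349 209.89122633269724 [0.23289371 0.10004307 1.68923369] [-0.04992771  0.71035692 -0.70027085  0.05020969] 0.9961267006802721
```

View pics/scene1.png

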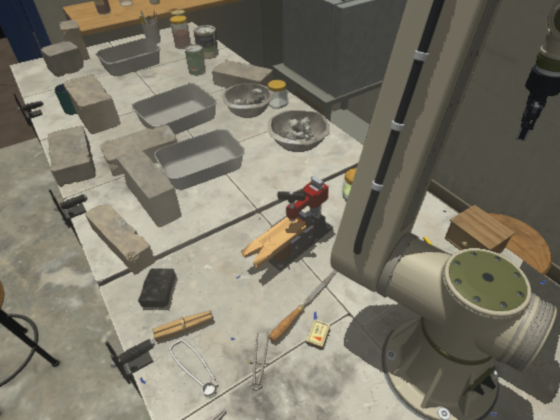

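View pics/top1.png

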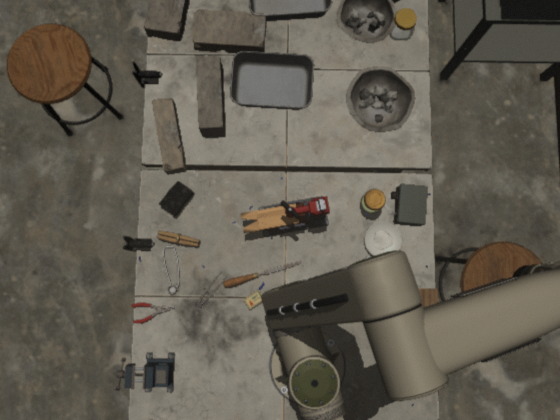

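The scene view shows the pin's nose at about (250,255) and the red arm at (310,195). In the top view the nose is at about (245,222) and the red arm at (320,206), with the T-grip at about (292,210). The pin's home direction is roughly world -y. Next I'll measure from depth.

Run:
```python
from h import *
for n,(x0,x1,y0,y1) in {'top':(215,345,170,255),'scene':(225,345,165,285)}.items():
    z=np.load('/tmp/'+n+'.npz'); P=z['P'];f=z['f']
    hsv=cv2.cvtColor(f,cv2.COLOR_RGB2HSV).astype(int); H,S,V=np.moveaxis(hsv,-1,0)
    roi=np.zeros(H.shape,bool); roi[y0:y1,x0:x1]=1
    wood=roi&(H>8)&(H<24)&(S>90)&(V>110)&(P[...,2]>0.04)
    red=roi&((H<7)|(H>172))&(S>140)&(V>60)&(P[...,2]>.06)
    blk=roi&(V<60)&(P[...,2]>0.13)
    for nm,m in (('wood',wood),('red',red),('blk',blk)):
        Q=P[m]; 
        if len(Q)<5: print(n,nm,len(Q)); continue
        r=cv2.minAreaRect((Q[:,:2]*1000).astype(np.float32))
        print(n,nm,len(Q),'med',Q.mean(0).round(4),'z',np.percentile(Q[:,2],[2,25,50,75,98]).round(3),'rect',r)
    hi=roi&(P[...,2]>.1); print(n,'high',P[hi].mean(0).round(3), P[hi].max(0).round(3),P[hi].min(0).round(3))
    big=cv2.resize(f[y0:y1,x0:x1],None,fx=6 if n=='top' else 5,fy=6 if n=='top' else 5,interpolation=cv2.INTER_CUBIC); 
    cv2.imwrite(f'pics/{n}_crop.png',big[:600,:800,::-1])
```

```text
top wood 730 med [0.4398 0.1323 0.0708] z [0.061 0.068 0.07  0.073 0.079] rect ((440.5993347167969, 121.20953369140625), (58.97092056274414, 167.9569549560547), 12.336784362792969)
top red 211 med [0.4631 0.0036 0.14  ] z [0.126 0.131 0.142 0.147 0.153] rect ((462.63018798828125, 3.5839500427246094), (43.36603927612305, 99.89402770996094), 11.565165519714355)
top blk 132 med [0.4494 0.0488 0.1672] z [0.131 0.148 0.177 0.181 0.187] rect ((444.95843505859375, 23.40127182006836), (135.22866821289062, 38.95472717285156), 80.93170928955078)
top high [0.461 0.008 0.149] [0.497 0.088 0.191] [ 0.428 -0.054  0.104]
scene wood 1063 med [0.4365 0.1285 0.0695] z [0.06  0.069 0.07  0.071 0.074] rect ((440.7961120605469, 109.1009521484375), (61.422245025634766, 188.27304077148438), 11.036300659179688)
scene red 193 med [0.4561 0.0031 0.1404] z [0.128 0.132 0.144 0.146 0.151] rect ((456.55926513671875, 6.512245178222656), (45.355628967285156, 113.6133041381836), 14.433226585388184)
scene blk 116 med [0.4452 0.0614 0.1712] z [0.161 0.168 0.172 0.175 0.18 ] rect ((445.2129821777344, 61.91156768798828), (60.31161880493164, 5.992867469787598), 47.98500061035156)
scene high [0.365 0.053 0.185] [0.49  0.136 0.336] [ 0.179 -0.059  0.1  ]
```

View pics/top_crop.png

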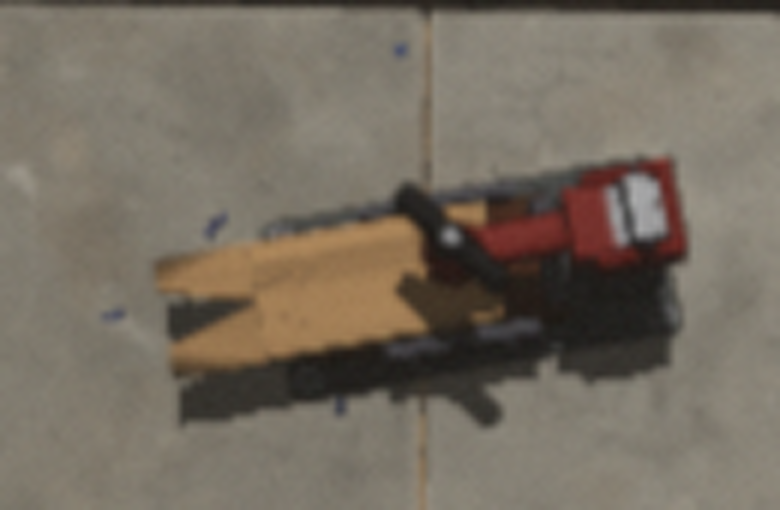

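View pics/scene_crop.png

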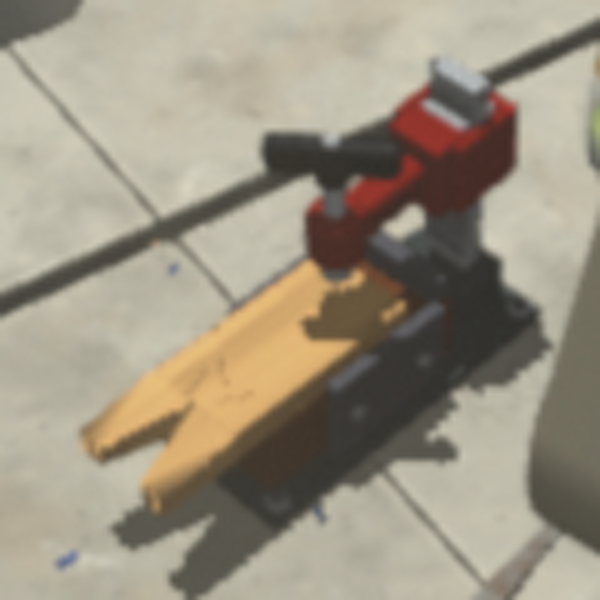

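The top crop shows the T-grip hub at full-image pixel (290,209.5), with its ends at (282.5,202.5) and (298,216). The bar top is at about (323,204.5), and the two tines of the pin's nose are at (242,214) and (244,231). The scene crop confirms the button is still clear of the pin. Next I'll compute the axes.

Run:
```python
from h import *
c=cam('top')
def ray(u,v,z):
    d=c['Rm']@np.array([(u-c['cx'])/c['f'],(v-c['cy'])/c['f'],1]); o=np.array(c['origin']); return (o+d*(z-o[2])/d[2])[:2]
z=np.load('/tmp/top.npz'); P=z['P'];f=z['f']
def cp(x,y): return 215+(x+.5)/6-.5,170+(y+.5)/6-.5
print('depth at bar rows');
for y in range(196,215,2): print(y,(P[y,308:332,2]*1000).round().astype(int))
g=ray(*cp(451,237),.187); a=ray(*cp(408,195),.185); b=ray(*cp(497,277),.185); print('grip',g,a,b,np.degrees(np.arctan2(*(b-a)[::-1])), np.linalg.norm(b-a))
bar=ray(*cp(648,207),.166); s=bar-g; print('bar',bar,'len',np.linalg.norm(s),'ang',np.degrees(np.arctan2(*s[::-1])))
for n,cc in (('top',0),):
    hsv=cv2.cvtColor(f,cv2.COLOR_RGB2HSV).astype(int); H,S,V=np.moveaxis(hsv,-1,0)
    roi=np.zeros(H.shape,bool); roi[205:240,238:285]=1
    w=roi&(H>8)&(H<24)&(S>90)&(V>110)
    # side edges per column, body only (cols 260..280), and nose tip
    cols=np.arange(260,282,1); up=np.array([np.where(w[:,q])[0].min() for q in cols]); lo=np.array([np.where(w[:,q])[0].max() for q in cols])
    U=np.array([ray(q,r-.5,.07) for q,r in zip(cols,up)]); L=np.array([ray(q,r+.5,.07) for q,r in zip(cols,lo)])
    for E in (U,L):
        k=np.polyfit(E[:,1],E[:,0],1); print('edge ang',np.degrees(np.arctan2(-1,-k[0])), 'x at y=.12',np.polyval(k,.12),'x at y=.18',np.polyval(k,.18))
    for q in range(238,250): print(q, np.where(w[:,q])[0], end=';')
    print('tips',ray(*cp(157,265),.064),ray(*cp(172,360),.064))
hub=P[208:212,288:293]; print('hub z',hub[...,2].round(3))
```

```text
depth at bar rows
196 [  2   3   4   2   5   1  -4  -4  -4   3  11   6  11  13 142 148 146 140
 146  -2   3  -3   8   0]
198 [ 10  13  10  12 145 148 144 149 148 152 151 148 167 165 146 142 142 146
 151 141  -3   3  -8   1]
200 [ 14  12   7   9 144 144 142 144 148 136 146 167 163 167 168 173 150 144
 149 151   4   5   4   0]
202 [ 19 146 147 149 145 146 153 145 146 147 135 150 168 171 167 161 146 148
 144 152   6   0   1   6]
204 [104 150 143 150 150 141 147 144 154 148 151 150 168 162 167 176 166 147
 147 146 150   0  -2  10]
206 [127 143 148 150 146 142 153 148 149 144 148 135 164 167 169 170 169 150
 140 140 151  -4  -4   0]
208 [131 129 146 148 143 139 148 143 144 147 146 148 154 172 169 166 170 142
 143 144 147 147   2  -2]
210 [                 132                  132                  148
                  145                  152                  139
                  150                  145                  150
                  150                  147                  139
                  145                  134                  166
 -9223372036854775808                
[... 653 characters left out ...]
g -78.81491394013639 x at y=.12 0.4115872686307934 x at y=.18 0.39972317803063895
238 [];239 [];240 [];241 [216 217];242 [215 216 217 218];243 [215 216 217 218];244 [214 215 216 217 218 227 228 229];245 [213 214 215 216 217 218 227 228 229];246 [213 214 215 216 217 218 226 227 228 229];247 [213 214 215 216 217 218 226 227 228 229];248 [212 213 214 215 216 217 218 225 226 227 228 229];249 [212 213 214 215 216 217 218 219 225 226 227 228 229 230];tips [0.45143032 0.20843766] [0.40329827 0.19975696]
hub z [[0.182 0.182 0.184 0.181 0.176]
 [0.18  0.183 0.183 0.184 0.181]
 [0.176 0.178 0.176 0.178 0.183]
 [0.164 0.164 0.179 0.181 0.176]]<stdin>:8: RuntimeWarning: invalid value encountered in cast
```

```bash
python3 -m handwheel '{"deltas":[[1,0,0,0,-1],[1,0,0,0,-1],[1,0,0,0,-1],[1,0,0,0,-1],[1,0,0,0,-1],[1,0,0,0,-1],[1,0,0,0,-1],[1,0,0,0,-0.51],[1,0,0,0,0],[1,0,0,0,0]]}' 40; python3 -m handwheel '{"deltas":[[1,0.8,0.97,0,0],[1,0.8,0.97,0,0],[1,0.8,0.97,0,0],[1,0.8,0.97,0,0],[1,0.8,0.97,0,0],[1,0.8,0.97,0,0],[1,0.8,0.97,0,0],[1,0.8,0.96,0,0],[1,0.9,0,0,0],[1,0.9,0,0,0],[1,0.9,0,0,0],[1,0.9,0,0,0],[1,0.9,0,0,0],[1,0.9,0,0,0],[1,0.9,0,0,0],[1,0.9,0,0,0],[1,0.9,0,0,0],[1,1,0,0,0],[1,0.7,0,0,0],[1,0,0,0,0]]}'
python3 - <<'E'
from h import *
s=status.get_state(); print(s['joint_pos'].round(2))
c=cam('wrist'); save(c,'w1.png'); print(c['f'],c['cx'],c['cy'],c['origin'],c['attitude']); np.savez('/tmp/w1.npz',P=cloud(c),f=c['frame'])
E
```

```text
clock: 1.4
tcp_pos: [0.2572, -0.5142, 0.3037]
orientation: [-0.0, 0.632, 0.775, 0.0]
wrist_force: [-0.4, 0.3, 0.4]
finger_gap: 0.0856
grip_force: 0.0
clock: 3.9
tcp_pos: [0.4292, 0.1844, 0.3039]
orientation: [0.0, 0.631, 0.776, 0.0]
wrist_force: [0.1, -0.3, -0.1]
finger_gap: 0.0857
grip_force: 0.0
[ 0.23  0.1  -0.22  1.25 -0.    1.6 ]
325.19226210127806 277.85291270505945 204.96622931228984 [0.41545722 0.24920765 0.3740184 ] [0.13136669 0.98602592 0.10159809 0.01317185]
```

View pics/w1.png

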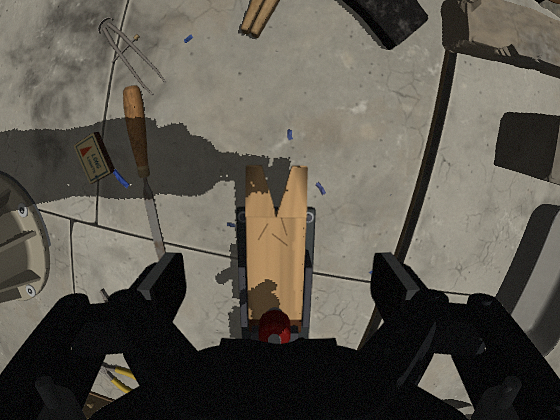

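The wrist view shows the nose tips at about row 167, columns 246–308, with the pin's sides running down to row ~300. The spindle's end boss is at about (275,325).

```bash
cat >> h.py <<'E'
def wray(c,u,v,z):
    x=(u-c['cx'])/c['f'];y=(v-c['cy'])/c['f']
    if c['name']=='wrist':
        r=np.hypot(x,y)+1e-9; d=np.array([x/r*np.sin(r),y/r*np.sin(r),np.cos(r)])
    else: d=np.array([x,y,1])
    d=c['Rm']@d; o=np.array(c['origin']); return (o+d*(z-o[2])/d[2])[:2]
E
python3 - <<'E'
from h import *
c=cam('wrist'); f=c['frame']; hsv=cv2.cvtColor(f,cv2.COLOR_RGB2HSV).astype(int); H,S,V=np.moveaxis(hsv,-1,0)
w=(H>5)&(H<26)&(S>70); w[:, :232]=0; w[:,325:]=0; w[:155]=0; w[310:]=0
L=[];Rr=[]
for r in range(190,261,5):
    q=np.where(w[r])[0]; L.append(wray(c,q.min()-.5,r,.07)); Rr.append(wray(c,q.max()+.5,r,.07))
L=np.array(L);Rr=np.array(Rr)
for E in (L,Rr):
    k=np.polyfit(E[:,1],E[:,0],1); print('ang',np.degrees(np.arctan2(-1,-k[0])),'x at .15/.18',np.polyval(k,[.15,.18]).round(4))
for col in (250,300): 
    r=np.where(w[:,col])[0].min(); print('tip',r,wray(c,col,r,.064),wray(c,col,r,.05))
P=cloud(c); hsvred=((H<7)|(H>172))&(S>140)&(V>50); hsvred[:300]=0; ys,xs=np.where(hsvred); print('red',xs.min(),xs.max(),ys.min(),ys.max(), np.nanmedian(P[hsvred],0))
print('wood z',np.nanmedian(P[200:260,265:285],axis=(0,1)))
E
```

```text
ang -80.78824793954799 x at .15/.18 [0.4022 0.3973]
ang -78.53363148333429 x at .15/.18 [0.4641 0.458 ]
tip 164 [0.39811776 0.20043652] [0.39731877 0.19827128]
tip 165 [0.44542698 0.20920729] [0.44676482 0.2074382 ]
red 272 290 326 343 [0.4602475  0.06399398 0.13203383]
wood z [0.43439386 0.14209025 0.06981204]
```

```bash
python3 -m handwheel '{"deltas":[[1,0,-0.04,0.8,0],[1,0,0,0.8,0],[1,0,0,0.8,0],[1,0,0,0.8,0],[1,0,0,0.8,0],[1,0,0,0.5,0],[1,0,0,0.3,0],[1,0,0,0,0]]}'; python3 -m handwheel '{"deltas":[[0.6,0,0,0,0],[0.4,0,0,0,0],[0.2,0,0,0,0],[0.2,0,0,0,0],[0.2,0,0,0,0],[0.2,0,0,0,0]]}' 40
```

```text
clock: 5.0
tcp_pos: [0.428, 0.182, 0.1114]
orientation: [-0.0, 0.632, 0.775, -0.001]
wrist_force: [0.0, 0.5, 0.1]
finger_gap: 0.0854
grip_force: 0.0
clock: 5.75
tcp_pos: [0.4288, 0.1828, 0.1124]
orientation: [0.001, 0.631, 0.775, 0.001]
wrist_force: [-0.3, -0.3, 5.2]
finger_gap: 0.0592
grip_force: 45.1
```

```bash
python3 -m handwheel '{"deltas":[[0.2,-0.05,0,0,0],[0.2,-0.05,0,0,0],[0.2,-0.05,0,0,0],[0.2,-0.05,0,0,0],[0.2,-0.05,0,0,0],[0.2,-0.05,0,0,0],[0.2,-0.05,0,0,0],[0.2,-0.05,0,0,0]]}'; python3 -m handwheel '{"deltas":[[0.2,-0.025,0,0,0],[0.2,-0.025,0,0,0]]}';python3 -m handwheel '{"deltas":[[0.2,-0.025,0,0,0],[0.2,-0.025,0,0,0]]}'
```

```text
clock: 6.75
tcp_pos: [0.4319, 0.1686, 0.1129]
orientation: [-0.001, 0.631, 0.776, 0.002]
wrist_force: [-1.3, 6.1, 9.7]
finger_gap: 0.0589
grip_force: 45.6
clock: 7.0
tcp_pos: [0.4323, 0.1667, 0.1129]
orientation: [-0.001, 0.631, 0.776, 0.002]
wrist_force: [-2.2, 7.0, 9.9]
finger_gap: 0.0595
grip_force: 45.6
clock: 7.25
tcp_pos: [0.4328, 0.1648, 0.113]
orientation: [-0.001, 0.631, 0.776, 0.002]
wrist_force: [-1.1, 7.2, 10.6]
finger_gap: 0.0595
grip_force: 45.6
```

```bash
for i in 1; do python3 -m handwheel '{"deltas":[[0.2,-0.025,0,-0.01,0],[0.2,-0.025,0,0,0]]}' | egrep 'tcp_pos|wrist'; done; python3 -m handwheel '{"deltas":[[0.2,-0.025,0,0,0],[0.2,-0.025,0,0,0]]}' | egrep 'tcp_pos|wrist'; python3 -m handwheel '{"deltas":[[0.2,-0.025,0,0,0],[0.2,-0.025,0,0,0]]}' | egrep 'tcp_pos|wrist'
```

```text
tcp_pos: [0.4331, 0.1626, 0.1131]
wrist_force: [-1.2, 5.8, 8.7]
tcp_pos: [0.4335, 0.161, 0.1132]
wrist_force: [-2.0, 9.9, 8.1]
tcp_pos: [0.4335, 0.1606, 0.1132]
wrist_force: [-4.0, 17.1, 7.5]
```

Run:
```python
from h import *
print(status.get_state()['wrist_force'])
c=cam('scene'); f=c['frame'][185:255,265:345]; cv2.imwrite('pics/s2.png',cv2.resize(f,None,fx=7,fy=7,interpolation=cv2.INTER_CUBIC)[:,:,::-1])
```

```text
[-3.9631783  17.09502956  7.53727201]
```

View pics/s2.png

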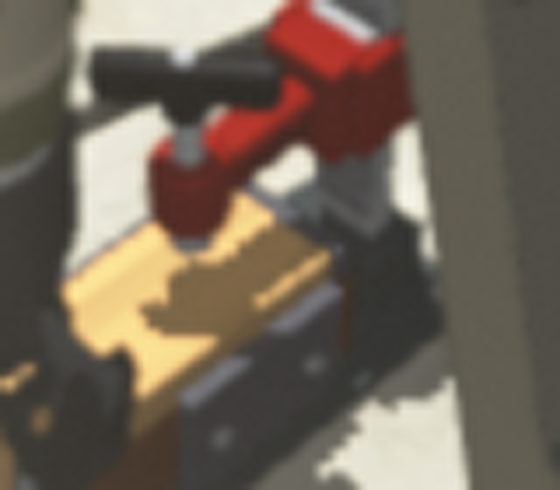

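The crop shows the pin's heel now up at the back of the seat by the stop (about (330,260)), with the button just clear of the pin. The force rose and motion stopped, so it is home. I'll add one slight nudge, hold, release and lift.

```bash
python3 -m handwheel '{"deltas":[[0.2,-0.012,0,0,0],[0.2,0,0,0,0],[0.2,0,0,0,0]]}'; python3 -m handwheel '{"deltas":[[0.2,0.035,0,0,0],[0.6,0,0,0,0],[1,0,0,0,0],[1,0,0,0,0],[1,0,0,0,0],[1,0,0,-0.4,0],[1,0,0,-0.8,0],[1,0,0,-0.8,0],[1,0,0,-1,0],[1,0,0,-1,0],[1,0,0,0,0]]}'
python3 - <<'E'
from h import *
c=cam('wrist'); P=cloud(c); f=c['frame']; save(c,'w2.png'); np.savez('/tmp/w2.npz',P=P,f=f)
s=status.get_state(); print(s['joint_pos'].round(2))
hsv=cv2.cvtColor(f,cv2.COLOR_RGB2HSV).astype(int); H,S,V=np.moveaxis(hsv,-1,0)
w=(H>5)&(H<26)&(S>70); w[:, :225]=0; w[:,330:]=0; w[:120]=0
for col in (250,300):
    q=np.where(w[:,col])[0]
    if len(q): print('tip',q.min(),wray(c,col,q.min(),.064))
E
```

```text
clock: 8.43
tcp_pos: [0.4334, 0.1605, 0.1132]
orientation: [-0.003, 0.63, 0.776, 0.004]
wrist_force: [-2.5, 17.1, 9.3]
finger_gap: 0.0592
grip_force: 45.7
clock: 9.8
tcp_pos: [0.4349, 0.1583, 0.2754]
orientation: [0.002, 0.632, 0.775, 0.002]
wrist_force: [-0.3, -0.6, -0.7]
finger_gap: 0.0852
grip_force: 0.0
[ 0.18  0.11 -0.29  1.17 -0.    1.54]
tip 164 [0.40656745 0.18000979]
tip 165 [0.44954244 0.18786891]
```

```bash
python3 -m handwheel '{"deltas":[[1,0,0,-0.8,0],[1,0,0,-0.8,0],[1,-0.8,0,0,0],[1,-0.8,-0.13,0,0],[1,-0.8,0,0,0],[1,-0.8,0,0,0],[1,-0.8,0,0,0],[1,-0.17,0,0,0],[1,0,0,0,0],[1,0,0,0,0]]}'
python3 - <<'E'
from h import *
c=cam('wrist'); P=cloud(c); f=c['frame']; save(c,'w3.png'); np.savez('/tmp/w3.npz',P=P,f=f); print(c['origin'])
import pickle; pickle.dump({k:c[k] for k in c},open('/tmp/w3.pkl','wb'))
E
```

```text
clock: 11.1
tcp_pos: [0.4615, -0.0055, 0.3359]
orientation: [-0.0, 0.631, 0.776, -0.0]
wrist_force: [-0.4, 0.8, -0.4]
finger_gap: 0.0856
grip_force: 0.0
[0.4479323  0.05935525 0.40602001]
```

View pics/w3.png

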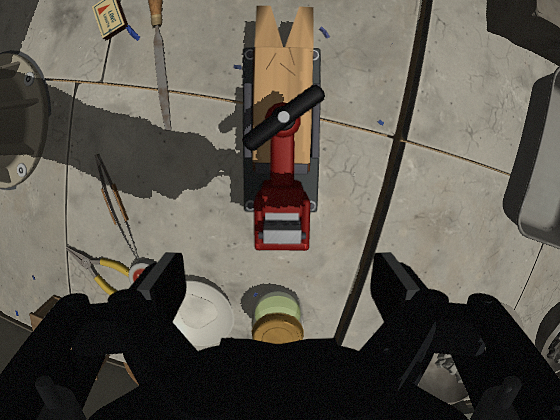

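The wrist view shows the hub at (283,117), the heel near row 165, and the clamp head at rows 183–248 with the bar top at about (282,231). I'll zoom on the heel and head and measure.

Run:
```python
from h import *
import pickle
c=pickle.load(open('/tmp/w3.pkl','rb')); P=cloud(c); f=c['frame']
cv2.imwrite('pics/w3c.png',cv2.resize(f[145:255,235:330],None,fx=5.4,fy=5.4,interpolation=cv2.INTER_CUBIC)[:,:,::-1])
print('z col 282', [(r,round(float(P[r,282,2]),3)) for r in range(176,250,3)])
print('z col 262', [(r,round(float(P[r,262,2]),3)) for r in range(150,190,2)])
g=wray(c,283,117,.185); e1=wray(c,249,142,.182); e2=wray(c,320,93,.182)
print('hub',g,'Tdir',np.degrees(np.arctan2(*(e2-e1)[::-1])),np.linalg.norm(e2-e1),(e1+e2)/2)
b=wray(c,282,231,.166); print('bar',b,np.linalg.norm(b-g),np.degrees(np.arctan2(*(b-g)[::-1])))
print('T z',np.nanpercentile(P[100:135,262:305,2],[80,90,97]))
for col in (262,300):
  for r in (10,160,165,170): print(col,r,wray(c,col,r,.07))
```

```text
z col 282 [(176, 0.131), (179, 0.131), (182, 0.131), (185, 0.135), (188, 0.144), (191, 0.144), (194, 0.143), (197, 0.145), (200, 0.145), (203, 0.145), (206, 0.145), (209, 0.144), (212, 0.145), (215, 0.146), (218, 0.145), (221, 0.146), (224, 0.154), (227, nan), (230, 0.167), (233, 0.166), (236, 0.165), (239, 0.166), (242, 0.167), (245, 0.147), (248, 0.146)]
z col 262 [(150, 0.07), (152, 0.071), (154, 0.071), (156, 0.07), (158, 0.071), (160, 0.069), (162, 0.07), (164, 0.067), (166, 0.067), (168, 0.067), (170, 0.066), (172, 0.066), (174, 0.01), (176, 0.011), (178, 0.011), (180, 0.01), (182, 0.024), (184, 0.112), (186, 0.131), (188, 0.144)]
hub [0.45068366 0.06134871] Tdir 46.780239489043936 0.05935549787120822 [0.45163941 0.06148819]
bar [ 0.4681511  -0.02434323] 0.08745411004500925 -78.47867274981829
T z [0.1804853  0.18104015 0.18155087]
262 10 [0.40765979 0.17078527]
262 160 [0.43987106 0.01428152]
262 165 [0.44089235 0.00911696]
262 170 [0.44191555 0.00392922]
300 10 [0.44600334 0.17884983]
300 160 [0.47854358 0.02231898]
300 165 [0.47967154 0.01717364]
300 170 [0.48080803 0.01200647]
```

View pics/w3c.png

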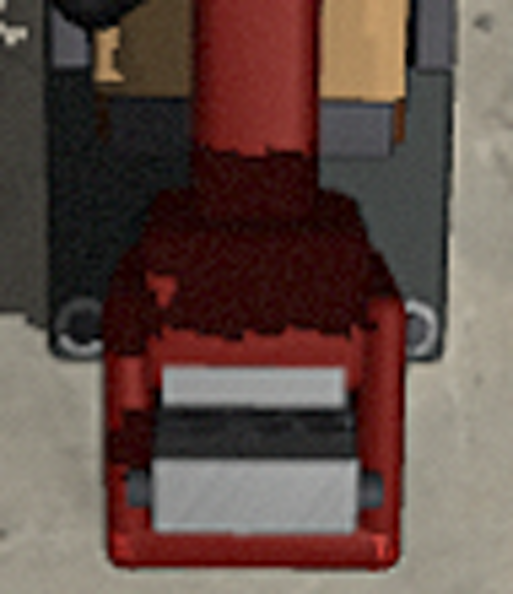

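The crop shows the heel meeting the grey stop with no gap, so the pin is home. The bar top is centred at about pixel (282.8,236.5), and the flat ledge lies in front of it at z = 0.145. Next I close the fingers and go down onto the ledge.

```bash
python3 -m handwheel '{"deltas":[[-1,-0.04,0.065,0,0],[-1,0,0,0,0],[-1,0,0,0,0],[-1,0,0,0,0],[-1,0,0,0.8,0],[-1,0,0,0.8,0],[-1,0,0,0.6,0],[-1,0,0,0.35,0],[-1,0,0,0,0],[-1,0,0,0,0]]}'; python3 -m handwheel '{"deltas":[[-1,0,0,0.1,0],[-1,0,0,0.1,0],[-1,0,0,0.1,0],[-1,0,0,0.1,0]]}'; python3 -m handwheel '{"deltas":[[-1,0,0,0.1,0],[-1,0,0,0.1,0]]}'
```

```text
clock: 12.4
tcp_pos: [0.4653, -0.0074, 0.2352]
orientation: [0.001, 0.632, 0.775, 0.0]
wrist_force: [-0.1, -0.3, -0.2]
finger_gap: 0.0001
grip_force: 0.0
clock: 12.9
tcp_pos: [0.4647, -0.0073, 0.218]
orientation: [0.0, 0.632, 0.775, -0.0]
wrist_force: [0.1, -0.7, -0.4]
finger_gap: -0.0002
grip_force: 0.0
clock: 13.15
tcp_pos: [0.465, -0.0073, 0.2104]
orientation: [0.0, 0.632, 0.775, 0.0]
wrist_force: [0.8, 1.1, 6.1]
finger_gap: -0.0
grip_force: 3.3
```

Sliding at about 6 N. I'll continue.

```bash
for i in 1; do python3 -m handwheel '{"deltas":[[-1,0,0,0.08,0],[-1,0,0,0.08,0]]}' | egrep 'tcp_pos|wrist'; done; python3 -m handwheel '{"deltas":[[-1,0,0,0.05,0],[-1,0,0,0.05,0]]}' | egrep 'tcp_pos|wrist';  python3 -m handwheel '{"deltas":[[-1,0,0,0.05,0],[-1,0,0,0.05,0]]}' | egrep 'tcp_pos|wrist'
```

```text
tcp_pos: [0.465, -0.0073, 0.2039]
wrist_force: [-1.6, 1.5, 7.3]
tcp_pos: [0.465, -0.0073, 0.2]
wrist_force: [-0.4, 0.8, 6.2]
tcp_pos: [0.4649, -0.0076, 0.1956]
wrist_force: [-0.1, -1.4, 2.3]
```

```bash
python3 -m handwheel '{"deltas":[[-1,0,0,0.03,0],[-1,0,0,0.03,0]]}' | egrep 'tcp_pos|wrist'; python3 -m handwheel '{"deltas":[[-1,0,0,0.03,0],[-1,0,0,0.03,0]]}' | egrep 'tcp_pos|wrist';  python3 -m handwheel '{"deltas":[[-1,0,0,0.02,0],[-1,0,0,0.02,0]]}' | egrep 'tcp_pos|wrist'
```

```text
tcp_pos: [0.465, -0.0078, 0.1936]
wrist_force: [0.4, -3.6, 4.3]
tcp_pos: [0.4652, -0.0078, 0.1924]
wrist_force: [-3.1, -5.6, 18.9]
tcp_pos: [0.4652, -0.0078, 0.1921]
wrist_force: [-6.2, -3.4, 27.8]
```

Motion met a firm stop at 28 N, so the arm has bound. I'll hold briefly, lift and look.

```bash
python3 -m handwheel '{"deltas":[[-1,0,0,0,0],[-1,0,0,0,0],[-1,0,0,-0.2,0],[-1,0,0,-0.8,0],[-1,0,0,-0.8,0],[-1,0,0,-0.8,0],[1,0,0,-0.8,0],[1,0,0,-0.2,0],[1,0,0,0,0],[1,0,0,0,0],[1,0,0,0,0]]}'
python3 - <<'E'
from h import *
c=cam('wrist'); P=cloud(c); f=c['frame']; save(c,'w4.png'); print(c['origin'],status.get_state()['joint_pos'].round(2))
hsv=cv2.cvtColor(f,cv2.COLOR_RGB2HSV).astype(int); V=hsv[...,2]
m=((V<70)&(P[...,2]>.125)&(P[...,2]<.18)).astype(np.uint8); m[:70]=0; m[165:]=0; m[:,:225]=0;m[:,340:]=0
n,l,st,ce=cv2.connectedComponentsWithStats(m); i=1+np.argmax(st[1:,4]); print(st[i],ce[i],np.nanpercentile(P[l==i][:,2],[10,50,80,95]))
zt=np.nanpercentile(P[l==i][:,2],80)
(ct,sz,a)=cv2.minAreaRect(np.argwhere(l==i)[:,::-1].astype(np.float32)); B=cv2.boxPoints((ct,sz,a)); W=np.array([wray(c,*p,zt) for p in B]); print(sz,W.mean(0),wray(c,*ce[i],zt))
e=[W[1]-W[0],W[2]-W[1]]; print([ (np.linalg.norm(x),np.degrees(np.arctan2(x[1],x[0]))) for x in e])
print('ledge z', np.nanmedian(P[200:212,272:292,2]),'hub end z',[(r,round(float(P[r,282,2]),3)) for r in range(135,225,6)])
cv2.imwrite('pics/w4c.png',cv2.resize(f[70:260,215:345],None,fx=3.1,fy=3.1,interpolation=cv2.INTER_CUBIC)[:,:,::-1])
E
```

```text
clock: 16.02
tcp_pos: [0.4642, -0.0072, 0.3322]
orientation: [-0.001, 0.632, 0.775, -0.001]
wrist_force: [-0.3, 0.0, -0.1]
finger_gap: 0.0856
grip_force: 0.0
[0.45082256 0.05765493 0.40243418] [-0.19  0.09 -0.16  1.32  0.    1.18]
[ 242   90   77   63 1491] [280.0221328  120.81287726] [0.15813002 0.16115888 0.162182   0.16295352]
(23.101287841796875, 90.09502410888672) [0.45138614 0.05720423] [0.45193423 0.05664281]
[(np.float64(0.06640270728115341), np.float64(50.7617308947003)), (np.float64(0.01697022588926403), np.float64(-39.22080924212648))]
ledge z 0.11911331798511263 hub end z [(135, 0.11), (141, 0.109), (147, 0.109), (153, 0.11), (159, 0.108), (165, 0.109), (171, 0.109), (177, 0.108), (183, 0.118), (189, 0.121), (195, 0.12), (201, 0.12), (207, 0.119), (213, 0.126), (219, 0.142)]
```

View pics/w4c.png

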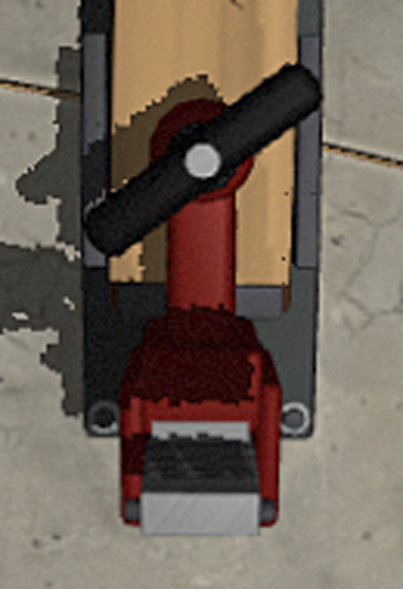

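The crop shows the arm down and rocked, with the T hub at full-image pixel (280.5,121.6), its length at about 48° and its top at z = 0.162. Clockwise room in the last joint requires tool yaw of about 228.5°, so I'll move over the grip and roll by -126.8°.

```bash
python3 -m handwheel '{"deltas":[[1,0.81,0.01,0,0],[1,0.81,0.01,0,0],[1,0,0,0,-1],[1,0,0,0,-1],[1,0,0,0,-1],[1,0,0,0,-1],[1,0,0,0,-1],[1,0,0,0,-1],[1,0,0,0,-1],[1,0,0,0,-1],[1,0,0,0,-1],[1,0,0,0,-1],[1,0,0,0,-1],[1,0,0,0,-1],[1,0,0,0,-0.68],[1,0,0,0,0],[1,0,0,0,0]]}'
python3 - <<'E'
from h import *
c=cam('wrist'); P=cloud(c); f=c['frame']; save(c,'w5.png'); s=status.get_state(); print(c['origin'],s['joint_pos'].round(2), s['ft_torque'])
X=rot(s['orientation']); print('yaw',np.degrees(np.arctan2(X[1,0],X[0,0])))
V=cv2.cvtColor(f,cv2.COLOR_RGB2HSV)[...,2]
m=((V<75)&(P[...,2]>.14)&(P[...,2]<.175)&(np.hypot(P[...,0]-.4518,P[...,1]-.0565)<.045)).astype(np.uint8)
n,l,st,ce=cv2.connectedComponentsWithStats(m); i=1+np.argmax(st[1:,4]); Q=P[l==i]; print(st[i],Q.mean(0),np.percentile(Q[:,2],[10,50,90]))
ct,sz,a=cv2.minAreaRect((Q[:,:2]*1000).astype(np.float32)); print(ct,sz,a)
u,S,vt=np.linalg.svd(Q[:,:2]-Q[:,:2].mean(0),full_matrices=False); print('dir',np.degrees(np.arctan2(vt[0,1],vt[0,0])))
d=X.T@(np.array([ct[0]/1000,ct[1]/1000,0])-s['tcp_pos']); print('tool offset mm',d*1000)
E
```

```text
clock: 18.2
tcp_pos: [0.4523, 0.0563, 0.3332]
orientation: [-0.0, -0.41, 0.912, 0.0]
wrist_force: [-0.7, -0.2, -0.2]
finger_gap: 0.0854
grip_force: 0.0
[0.40820993 0.00693502 0.40338018] [-0.05  0.07 -0.18  1.32 -0.   -0.9 ] [-0.05935628  0.02092133  0.0028561 ]
yaw -131.61836270699277
[ 267  160   23   85 1349] [0.450144   0.0544345  0.15979924] [0.15711627 0.16102193 0.16251037]
(451.3359680175781, 55.89166259765625) (66.15189361572266, 18.171903610229492) 45.62636184692383
dir 49.040133092201366
tool offset mm [  0.92234013   0.41926357 333.3028946 ]
```

Centred within 1 mm. I'll descend and grip.

```bash
python3 -m handwheel '{"deltas":[[1,0.02,0.01,0.8,0],[1,0,0,0.8,0],[1,0,0,0.8,0],[1,0,0,0.5,0],[1,0,0,0.22,0],[1,0,0,0,0],[0,0,0,0,0],[-0.4,0,0,0,0],[-0.6,0,0,0,0],[-0.9,0,0,0,0],[-0.9,0,0,0,0],[-0.9,0,0,0,0],[-0.9,0,0,0,0]]}' 60; python3 -c "
from h import *
print(status.get_state()['ft_torque'])"
```

```text
clock: 19.88
tcp_pos: [0.4516, 0.0563, 0.2093]
orientation: [0.0, -0.411, 0.912, 0.0]
wrist_force: [-2.6, 1.6, 4.4]
finger_gap: 0.0158
grip_force: 58.5
[0.32871649 0.4002266  0.02619881]
```

```bash
python3 -m handwheel '{"deltas":[[-0.9,0,0,0,0.7],[-0.9,0,0,0,0.7],[-0.9,0,0,0,0.7],[-0.9,0,0,0,0.7],[-0.9,0,0,0,0.7],[-0.9,0,0,0,0.7],[-0.9,0,0,0,0]]}' | egrep -v clock; python3 -c "
from h import *
s=status.get_state();X=rot(s['orientation']); print('yaw',np.degrees(np.arctan2(X[1,0],X[0,0])),s['ft_torque'],s['joint_pos'][5])"
```

```text
tcp_pos: [0.4512, 0.0568, 0.2092]
orientation: [0.0, -0.056, 0.998, 0.001]
wrist_force: [-2.3, 3.6, 4.7]
finger_gap: 0.0156
grip_force: 58.5
yaw -173.53481064080796 [0.88959209 0.64236179 0.06466541] -0.1654831209458389
```

```bash
python3 -m handwheel '{"deltas":[[-0.9,0,0,0,0.7],[-0.9,0,0,0,0.7],[-0.9,0,0,0,0.7],[-0.9,0,0,0,0.7],[-0.9,0,0,0,0.7],[-0.9,0,0,0,0.7],[-0.9,0,0,0,0]]}' | egrep -v clock
cat > t.py <<'E'
from h import *
s=status.get_state();X=rot(s['orientation']); print('yaw',np.degrees(np.arctan2(X[1,0],X[0,0])),s['ft_torque'],s['joint_pos'][5])
E
python3 t.py; python3 -m handwheel '{"deltas":[[-0.9,0,0,0,0.7],[-0.9,0,0,0,0.7],[-0.9,0,0,0,0.7],[-0.9,0,0,0,0]]}' | egrep -v clock; python3 t.py
```

```text
tcp_pos: [0.4514, 0.0573, 0.2092]
orientation: [-0.0, 0.305, 0.952, 0.002]
wrist_force: [-2.1, 6.5, 4.9]
finger_gap: 0.0155
grip_force: 58.6
yaw 144.49987196730018 [1.27787053 0.39667042 0.0799614 ] 0.5673966454152451
tcp_pos: [0.4515, 0.0574, 0.2091]
orientation: [-0.001, 0.473, 0.881, 0.002]
wrist_force: [-1.4, 5.8, 4.4]
finger_gap: 0.0159
grip_force: 58.6
yaw 123.51102186277929 [1.4292749  0.36947351 0.15293459] 0.9338473487363133
```

```bash
python3 -m handwheel '{"deltas":[[-0.9,0,0,0,0.6],[-0.9,0,0,0,0.6],[-0.9,0,0,0,0.6],[-0.9,0,0,0,0.6],[-0.9,0,0,0,0],[-0.9,0,0,0,0]]}' | egrep -v clock; python3 t.py;  python3 t.py; python3 -m handwheel '{"deltas":[[-0.9,0,0,0,0.5],[-0.9,0,0,0,0.5],[-0.9,0,0,0,0],[-0.9,0,0,0,0]]}' | egrep -v clock; python3 t.py
```

```text
tcp_pos: [0.4517, 0.0576, 0.2091]
orientation: [-0.001, 0.646, 0.764, 0.002]
wrist_force: [0.0, 8.0, 4.5]
finger_gap: 0.0158
grip_force: 58.6
yaw 99.57242323695255 [1.58827011 0.32450756 0.18790285] 1.351748127240995
yaw 99.57242323695255 [1.58827011 0.32450756 0.18790285] 1.351748127240995
tcp_pos: [0.4518, 0.0577, 0.2091]
orientation: [-0.001, 0.71, 0.705, 0.002]
wrist_force: [0.2, 5.7, 2.8]
finger_gap: 0.0159
grip_force: 58.5
yaw 89.57948700143513 [1.67572803 0.25697774 0.17874301] 1.526211048718386
```

```bash
python3 -m handwheel '{"deltas":[[-0.9,0,0,0,0.5],[-0.9,0,0,0,0.5],[-0.9,0,0,0,0],[-0.9,0,0,0,0]]}' | egrep -v clock; python3 t.py; python3 -m handwheel '{"deltas":[[-0.5,0,0,0,0],[0,0,0,0,0],[1,0,0,0,0],[1,0,0,0,0],[1,0,0,0,0],[1,0,0,-0.3,0],[1,0,0,-0.8,0],[1,0,0,-0.8,0],[1,0,0,-0.8,0],[1,0,0,-0.4,0],[1,0,0,0,0],[1,0,0,0,0]]}'
python3 - <<'E'
from h import *
c=cam('wrist'); P=cloud(c); f=c['frame']; save(c,'w6.png')
V=cv2.cvtColor(f,cv2.COLOR_RGB2HSV)[...,2]
m=((V<75)&(P[...,2]>.145)&(P[...,2]<.175)&(np.hypot(P[...,0]-.4518,P[...,1]-.0565)<.045)).astype(np.uint8)
n,l,st,ce=cv2.connectedComponentsWithStats(m); i=1+np.argmax(st[1:,4]); Q=P[l==i]; print(st[i],Q.mean(0),np.percentile(Q[:,2],[10,50,90]))
u,S,vt=np.linalg.svd(Q[:,:2]-Q[:,:2].mean(0),full_matrices=False); print('T dir',np.degrees(np.arctan2(vt[0,1],vt[0,0])))
# arm slope: red pixels
hsv=cv2.cvtColor(f,cv2.COLOR_RGB2HSV).astype(int);H,S_,V=np.moveaxis(hsv,-1,0)
rd=((H<7)|(H>172))&(S_>120)&(V>30)&(P[...,2]>.08)&(P[...,2]<.14); Q=P[rd]; s=np.array([.201,-.98]); t=(Q[:,:2]-[.4515,.0565])@s
for a in range(-10,110,10):
    k=(t>a/1000)&(t<(a+10)/1000); print(a,k.sum(),np.nanpercentile(Q[k,2],90).round(4) if k.sum()>5 else '')
cv2.imwrite('pics/w6c.png',f[:,:,::-1])
E
```

```text
tcp_pos: [0.4519, 0.0577, 0.2091]
orientation: [-0.001, 0.768, 0.64, 0.002]
wrist_force: [-0.1, 8.2, 2.4]
finger_gap: 0.0158
grip_force: 58.5
yaw 79.58555656343272 [1.72798556 0.1861799  0.22679382] 1.700703327779761
clock: 25.38
tcp_pos: [0.4513, 0.056, 0.3323]
orientation: [-0.0, 0.769, 0.639, -0.0]
wrist_force: [-0.8, 0.0, 0.4]
finger_gap: 0.0851
grip_force: 0.0
[ 268  160   22   85 1370] [0.45214623 0.05875791 0.1601195 ] [0.15757047 0.16069854 0.1626579 ]
T dir -96.9357103169057
-10 138 0.1157
0 57 0.1143
10 63 0.1102
20 110 0.1097
30 153 0.1093
40 175 0.1089
50 470 0.1206
60 500 0.1206
70 314 0.1203
80 114 0.1196
90 107 0.119
100 74 0.1181
```

View pics/w6.png

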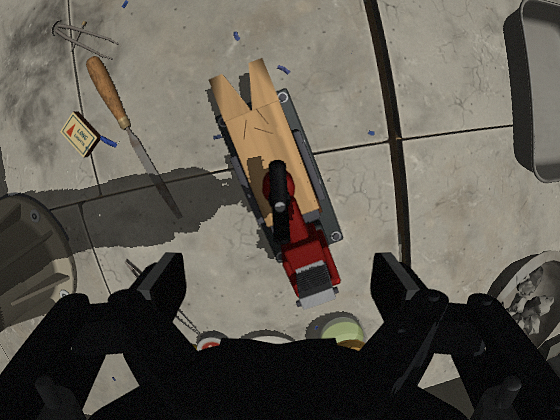

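The view shows the pin seated, the T-grip turned from 229° to 83° (about 2.55 rad), the arm rising toward the spindle so it has bound, and the gripper clear. I'm handing in.

```bash
python3 -c "
from workcell import hand_in
print(hand_in())"
```

```text
the job is handed in; nothing more can be done
None
```

I handed the job in at about 25 s: the pin is home against the stop, the red arm is down and bound, and the T-grip is turned about 2.55 rad past binding (wrist torque about 0.2 N m) and released. The button force can't be read directly, and the hand-in gave no verdict.

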